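# Shim the rocking balance

### The job

The laboratory balance rocks because its front right foot is short. Push the wooden wedge shim along the worktop, thin end first, under that short foot with your fingertips until the balance stands level on all four feet and no longer rocks, then take the hand away. Do not grip or lift anything, do not shove the balance along or push the shim so far that another foot comes off the worktop, keep the dish on the pan, and leave the other things where they stand.

Things in the scene. Friction and masses are not known exactly. Their poses are not given: they have to be found in the camera images.
- balance: Low white balance, 180 mm deep (x), 170 mm wide (y), loose, 2 to 3 kg. Origin: its middle, level with the long feet's soles; x to its rear, y to its left, z up. Housing: z 28 to 72 mm, 47 mm at the front edge. At the start it leans 0.06 rad down onto its short foot (load 2 to 5 N), its rear left foot in the air; it rocks about the line through the other two feet. Level when z is vertical.
- short_foot (a point): Lowest point of the short front right foot: black rubber, 22 mm in diameter with a hemispherical sole (radius 11 mm), at x -70, y -70 mm in the balance's frame, 20 mm behind the housing's front face. It is 6 mm shorter than the other feet, so the shim must lift this point to 6 mm above the worktop.
- foot_front_right: The short foot as a part of the balance; origin at worktop level below its centre when the balance is level.
- foot_front_left: The long front left foot of the balance, 22 mm diameter; origin at its sole, x -70, y +70 mm in the balance's frame.
- foot_rear_left: The long rear left foot, origin at its sole, x +70, y +70 mm in the balance's frame; in the air at the start. When it comes down and takes load, pushing the shim gets markedly harder (from 3-8 N to 10 N or more).
- foot_rear_right: The long rear right foot, origin at its sole, x +70, y -70 mm in the balance's frame.
- shim: Wedge of smooth light wood, 90 mm long, 44 wide, 90 g, friction 0.3, lying in front of the short foot. Origin: centre of underside; x points to the thin end (nose, x +45 mm, 1.5 mm thick). The top rises 1 in 8 to 9 mm at x -17; behind that a heel 22 mm high with a flat upright end face at x -45. Thickness is 6 mm at x +9: the foot's centre belongs there (within 4 mm), 36 mm behind the nose.
- petri_dish: Round glass dish, 64 mm wide and 18 mm high, standing loose on the balance's pan; origin at the centre of its underside.
- pan (a point): Centre of the top of the balance's round steel pan (112 mm in diameter), x +34, y 0, z 86 mm in the balance's frame.
- sample_jar: Clear jar with a white screw cap, 33 mm wide and 55 mm high, standing to the right of the shim's way; origin at the centre of its underside.
- timer: Flat white timer, 64 x 64 x 20 mm, lying to the left of the shim's way; origin at the centre of its underside.
- reagent_bottle: Bottle with a blue cap, 70 mm wide and 142 mm high, to the left; origin at the centre of its underside.
- erlenmeyer: Conical flask with a foil cap, 64 mm wide and 104 mm high, on the left side; origin at the centre of its underside.
- marker: Black marker pen, 137 mm long and 14 mm thick, lying near the front edge on the left; origin at its middle, on the worktop.
- beaker: Glass beaker, about 100 mm wide and 123 mm high, at the front right; origin at the centre of its underside.
- sample_jar_dark: Jar with dark powder and white cap, 33 mm wide and 55 mm high, on the right; origin at the centre of its underside.
Not all that is in view belongs to the job. There is more than one size of the shim; the job needs the smaller. What is shaped like the petri_dish but green is not meant.

How it is judged:
By the outcome, as a careful person would: the job done as asked, in the order asked, and still so for the second after the job is handed in, with the robot touching nothing.
It also fails if it takes over 58 s, if anything falls off the work surface, if the arm or the gripper's body presses on something with over 40 N, if the wrist force passes 120 N, or if a joint passes its speed limit or range.

### The arm

A 6-joint arm with a two-finger parallel gripper is mounted at the origin on a cart in front of the work surface, level with it; the furniture and walls round the work are solid. World frame = base frame: x ahead of the robot, y to its left, z up, the work surface at z = 0. Lengths are in mm, angles in degrees, forces in N, time in s.
With the tool pointing down it reaches from about 300 to 850 mm from the base axis. Payload 4.2 kg.
Tool frame: the origin (TCP) lies on the centre line of the jaws, within the pads' length; the fingertips stand 14 mm ahead of it and the grasp point (between the pads) lies 5 mm behind it; z points along the fingers, y is the line along which they close (so a half turn about z gives the same grasp; the last joint's range is limited). The gripper opens to 91 mm and grips with 3 to 60 N. Pads are 32 mm wide; open, the fingers measure 118 mm over their backs; the gripper's body (76 mm by 178 mm) begins 60 mm behind the grasp point.
Start: joints at [-73.854, 18.312, 89.639, -0, 72.044, -1.146], TCP at [170.915, -549.026, 227.976] pointing down, gripper open.
Joint ranges: [-177.97, 177.97], [-48.28, 115.42], [12.27, 149.76], [-77.06, 257.06], [2.81, 150.46], [-146.56, 146.56]. Speed limits (degrees/s): [147.25, 147.25, 180, 180, 180, 180].

### API

Orientations are given as [roll, pitch, yaw] about the fixed x, y, z axes, in that order (R = Rz(yaw) Ry(pitch) Rx(roll)).
In Python, from workcell import env gives the robot as it stands.
- The arm moves only by the tool arm_command, never from a script. Its argument "motion" is a list of rows, each an object with "offset": the shift along the tool's x, y, z in m, a list of three; "spin": the turn about the tool's z in rad. In form: [{"offset": [tx, ty, tz], "spin": spin}, ...]. A call has 1 to 5 rows; each row shifts and turns the commanded pose from where the row before left it, along the tool's axes as they then stand; what a row does not reach is not made up. A row lasts 1/8 s, in which the tool goes at most 62.5 mm and 10.7 degrees, less where a joint would pass 70% of its speed; a pose out of reach is approached as far as the arm can. A call with a gripper value outside its range is refused whole. "jaw" is the finger opening in m, from 0 to 0.0912, set as the call begins (left out, the last holds). The fingers move at their own pace and stop on an object; "newtons" is the grip in N (left out, the last holds). Time passes only in rows, so rows that do not move let the fingers close. It gives the time, the measured TCP pose, the force, the opening and the grip force at its end, in the units of the state.
- env.state(): the state, without advancing time (a new reading comes with each control period).
- env.grab_frame(name): name is "scene" or "side" or "wrist"; returns (picture, depth): 384x512x3 uint8, blue, green, red; 384x512 float32, mm along the optical axis (not along the pixel's ray), 0 where there is no reading.
- env.camera_model(name): a dict with "fx", "fy", "cx", "cy" (pixels), "eye" and "rotation" of the camera in the world; the wrist camera has in their place "hand_eye" (4x4, takes a point from camera to tool coordinates, whose origin is the TCP and whose axes are the flange's). Camera axes: x right, y down, z forward; pixel columns grow to the right and rows downward; lengths in mm; the calibration is good to about 2 mm. A picture is of the moment at which its call begins: read the wrist's pose just before it. camera_model takes no time and is no camera call.
- env.job_done(): hands the job in; it is judged then, once.
Trained networks look in the newest picture that a camera, given by its name, has taken for a name from the list of things; names that differ only in an ending like _2 or _b are one class to them, and where a whole thing is asked for, a point or a joint stands for the part that bears it (a point fixed in the world has none). Each returns a list of dicts, best first, with "score" (0 to 1); they miss things now and then, are a little off and sometimes report something else, mostly with a low value. They report only what shows in the picture. A call takes as long as a camera call. They do not tell look-alikes from the thing itself.
- env.boxes_of(camera, target): "bbox" ([left, top, right, bottom] in pixels, round what is visible of it).
- env.pinpoint(camera, target): "location" ([column, row] in pixels: a listed point, or the origin of a listed thing).
The state is a dict: "time_s": time; "qpos": joint angles; "qvel": joint speeds; "effort": joint torques, N m; "ee_pos": TCP position; "ee_rot": TCP orientation; "force": force on the tool from outside, world axes, zero at the start; "torque": the same for the moment, N m; "gripper_width": finger opening in mm; "gripper_force": force on a finger pad.
Only numpy, scipy, OpenCV 4.12 (cv2) and the standard library are available. Lean on these libraries where they do the work, as an engineer would, in place of code of your own. Each camera call takes 0.05 s, during which the arm holds its last target. There are 200 camera calls.

## Working session

There is one attempt and no reset: what is moved stays moved. The work goes in short steps, Python scripts to look and compute and a tool call to move; the robot and the scene stay as the last step left them, time stands still between calls to the robot, and variables do not carry over. Pictures are saved under pics/ and viewed, at most 10 in all, crops included, and the job is handed in when it is done.

Besides the shell and the picture viewer there is one more tool, called after "Emit:" in YAML: its name, and indented under it one key for each argument. arm_command: Moves the arm, as the interface text tells. Its arguments: {"type":"object","properties":{"motion":{"type":"array"},"jaw":{"type":"number"},"newtons":{"type":"number"}},"required":["motion"]}

```bash
mkdir -p pics
cat > h.py <<'E'
from workcell import env
import numpy as np, cv2
from scipy.spatial.transform import Rotation as R
def ray(cam,uv):
    m=env.camera_model(cam)
    d=np.array([(uv[0]-m['cx'])/m['fx'],(uv[1]-m['cy'])/m['fy'],1.])
    if 'eye' in m: return np.array(m['eye'],float),np.array(m['rotation'])@d
    s=env.state(); T=np.array(m['hand_eye']); r=np.array(s['ee_rot'])
    Rt=r if r.shape==(3,3) else R.from_euler('xyz',r,degrees=True).as_matrix()
    return np.array(s['ee_pos'])+Rt@T[:3,3], Rt@T[:3,:3]@d
def at_z(cam,uv,z=0):
    e,d=ray(cam,uv); return e+d*(z-e[2])/d[2]
def at_d(cam,uv,D):
    e,d=ray(cam,uv); return e+d*D[int(round(uv[1])),int(round(uv[0]))]
E
python3 - <<'E'
from h import *
print(env.state())
for c in ['scene','side','wrist']:
    p,D=env.grab_frame(c); cv2.imwrite(f'pics/{c}0.png',p); np.save(f'{c}0.npy',D)
    m=env.camera_model(c); print(c,{k:np.round(v,2).tolist() for k,v in m.items()})
    if c!='wrist':
        for t in ['shim','short_foot','balance','foot_front_right','foot_front_left','sample_jar','timer','petri_dish']:
            for r in env.pinpoint(c,t)[:3]:
                u=r['location']; print(c,t,round(r['score'],2),np.round(u),np.round(at_z(c,u)))
a=cv2.imread('pics/scene0.png');b=cv2.imread('pics/side0.png')
E
```

```text
{'time_s': 0.0, 'qpos': array([-7.38531358e+01,  1.83500065e+01,  8.97067598e+01, -1.20481100e-03,
        7.20421405e+01, -1.14670370e+00]), 'qvel': array([ 0.03894882,  0.08292792,  0.01696921,  0.00059293, -0.06213305,
        0.04103634]), 'effort': array([ 2.91189848e-03, -4.12460375e+01, -2.31972241e+01,  7.30384723e-02,
        4.57093993e-02, -1.54062764e-04]), 'ee_pos': array([ 170.78313694, -548.55192843,  227.13423653]), 'ee_rot': array([-1.79901090e+02, -8.34120020e-04,  1.72939397e+01]), 'force': array([-0.22443863,  0.42317544,  0.20377244]), 'torque': array([-0.00196637, -0.00240636, -0.00530421]), 'gripper_force': 0.0, 'gripper_width': 91.07830110399584}
scene {'fx': 483.5, 'fy': 483.5, 'cx': 258.16, 'cy': 192.26, 'eye': [-534.99, 569.66, 805.15], 'rotation': [-119.41, 0.27, -116.16]}Traceback (most recent call last):
  File "<stdin>", line 9, in <module>
  File "h.py", line 12, in at_z
    e,d=ray(cam,uv); return e+d*(z-e[2])/d[2]
                                         ~^^^
IndexError: invalid index to scalar variable.
```

View pics/scene0.png

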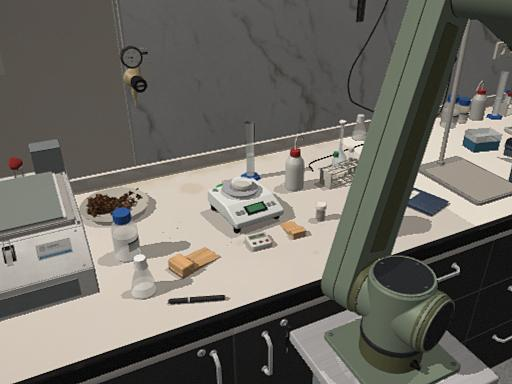

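The scene view shows the balance at about (245,203) with the dish at (242,184). There are two wedges: a large one at (193,262) and a smaller one at (292,230) by the front right foot. The jar is at (321,211) and the timer at (259,241).

```bash
sed -i "s/np.array(m\['rotation'\])@d/R.from_euler('xyz',m['rotation'],degrees=True).as_matrix()@d/" h.py
python3 - <<'E'
from h import *
for c in ['scene','side']:
    p,D=env.grab_frame(c); cv2.imwrite(f'pics/{c}0.png',p); np.save(f'{c}0.npy',D)
    m=env.camera_model(c); print(c,{k:np.round(v,2).tolist() for k,v in m.items()})
    for t in ['shim','short_foot','balance','foot_front_right','foot_front_left','foot_rear_right','sample_jar','timer','petri_dish']:
        for r in env.pinpoint(c,t)[:3]:
            u=r['location']; print(c,t,round(r['score'],2),np.round(u),np.round(at_z(c,u)), np.round(at_d(c,u,D)))
E
```

```text
scene {'fx': 483.5, 'fy': 483.5, 'cx': 258.16, 'cy': 192.26, 'eye': [-534.99, 569.66, 805.15], 'rotation': [-119.41, 0.27, -116.16]}
scene shim 0.82 [290. 232.] [491. -37.   0.] [474. -27.  13.]
scene shim 0.71 [195. 260.] [487. 262.   0.] [477. 265.   8.]
scene short_foot 0.35 [238. 231.] [567.  99.   0.] [552. 105.  11.]
scene balance 0.78 [244. 218.] [622.  54.   0.] [552.  85.  49.]
scene balance 0.28 [126. 255.] [594. 427.   0.] [563. 431.  22.]
scene foot_front_left 0.61 [239. 229.] [571.  93.   0.] [551. 102.  15.]
scene foot_front_left 0.46 [256. 241.] [495.  74.   0.] [473.  85.  17.]
scene sample_jar 0.52 [320. 218.] [ 517. -157.    0.] [ 504. -148.   10.]
scene timer 0.86 [257. 245.] [475.  82.   0.] [452.  94.  18.]
scene petri_dish 0.83 [240. 188.] [807. -15.  -0.] [641.  57. 100.]
side {'fx': 429.15, 'fy': 429.15, 'cx': 257.04, 'cy': 192.69, 'eye': [941.81, -969.39, 639.7], 'rotation': [-117.93, 0.1, 19.62]}
side shim 0.79 [218. 227.] [502. -58.   0.] [507. -67.   7.]
side shim 0.61 [252. 176.] [476. 276.   0.] [482. 260.   8.]
side short_foot 0.53 [248. 225.] [576. -22.   0.] [584. -42.  13.]
side balance 0.57 [277. 214.] [633.  63.   0.] [663. -39.  63.]
side foot_front_right 0.62 [178. 289.] [ 524. -326.    0.] [ 535. -342.   17.]
side foot_front_right 0.52 [248. 229.] [583. -42.   0.] [583. -42.  -0.]
side foot_front_right 0.37 [286. 191.] [621. 206.   0.] [672.  17. 103.]
side foot_rear_right 0.47 [297. 231.] [712.  -9.   0.] [ 768. -240.  154.]
side sample_jar 0.55 [208. 246.] [ 514. -150.    0.] [ 522. -166.   12.]
side timer 0.81 [233. 206.] [496.  61.   0.] [505.  41.  12.]
side timer 0.5 [206. 246.] [ 509. -152.    0.] [ 516. -165.   11.]
side petri_dish 0.79 [336. 229.] [812.  38.   0.] [816.  10.  18.]
side petri_dish 0.59 [293. 192.] [642. 206.   0.] [691.  16. 104.]
```

View pics/side0.png

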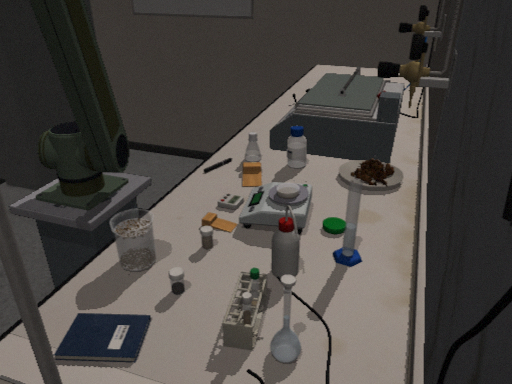

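The side view shows the small shim at (218,223), its heel at (209,219), pointing at the balance's front foot at (248,225). The jar is at (207,238) and the timer at (231,202). Both the orange wedges could be taken for the shim: scene (193,262) is the large one, and scene (292,230) is the small one in front of the short foot, so I choose the small one. Next I go above it for a close look.

Emit:
arm_command:
  motion:
    - {"offset": [0.04, -0.04, 0], "spin": 0}
    - {"offset": [0.04, -0.04, 0], "spin": 0}
    - {"offset": [0.04, -0.04, 0], "spin": 0}
    - {"offset": [0.04, -0.04, 0], "spin": 0}
    - {"offset": [0.04, -0.04, 0], "spin": 0}
  jaw: 0.012

```text
time_s: 1.72
ee_pos: [303.1, -297.1, 228.2]
ee_rot: [180.0, -0.0, 17.3]
force: [0.5, 0.6, 0.1]
gripper_width: 44.0
gripper_force: 0.0
```

Emit:
arm_command:
  motion:
    - {"offset": [0.04, -0.04, 0], "spin": 0}
    - {"offset": [0.04, -0.04, 0], "spin": 0}
    - {"offset": [0.04, -0.04, 0], "spin": 0}
    - {"offset": [0.03, -0.04, 0], "spin": 0}
    - {"offset": [0.03, -0.04, 0], "spin": 0}

```text
time_s: 2.35
ee_pos: [415.3, -52.5, 228.2]
ee_rot: [180.0, -0.0, 17.3]
force: [0.9, -0.9, 0.8]
gripper_width: 11.9
gripper_force: 0.0
```

Emit:
arm_command:
  motion:
    - {"offset": [0, 0, 0], "spin": 0.11}
    - {"offset": [0, 0, 0], "spin": 0.11}
    - {"offset": [0, 0, 0], "spin": 0}
    - {"offset": [0, 0, 0], "spin": 0}

```text
time_s: 2.85
ee_pos: [414.8, -54.3, 228.0]
ee_rot: [180.0, -0.0, 4.8]
force: [-0.6, -0.0, -0.0]
gripper_width: 11.9
gripper_force: 0.0
```

```bash
cat > look.py <<'E'
import sys
from h import *
n=sys.argv[1]
s=env.state(); print(s['time_s'],np.round(s['ee_pos'],1),np.round(s['ee_rot'],2),np.round(s['force'],1))
p,D=env.grab_frame('wrist'); cv2.imwrite(f'pics/w{n}.png',p); np.save(f'w{n}.npy',D)
cv2.imwrite(f'pics/w{n}b.png',cv2.resize(p,(800,600)))
print(np.round(env.camera_model('wrist')['hand_eye'],2).tolist(), env.camera_model('wrist')['fx'])
for t in ['shim','short_foot','foot_front_right','foot_front_left','balance']:
    for r in env.pinpoint('wrist',t)[:2]:
        u=r['location']; print(t,round(r['score'],2),np.round(u),np.round(at_z('wrist',u),1),np.round(at_d('wrist',u,D),1))
E
python3 look.py 1
```

```text
2.85 [414.8 -54.3 228. ] [ 1.7999e+02 -1.0000e-02  4.7600e+00] [-0.6 -0.  -0. ]
[[-0.0, -0.97, -0.23, 64.92], [1.0, -0.0, -0.0, 1.21], [0.0, -0.23, 0.97, -157.09], [0.0, 0.0, 0.0, 1.0]] 304.95595738455165
shim 0.68 [256.  97.] [499.  -49.4   0. ] [498.6 -49.4   8.5]
```

View pics/w1b.png

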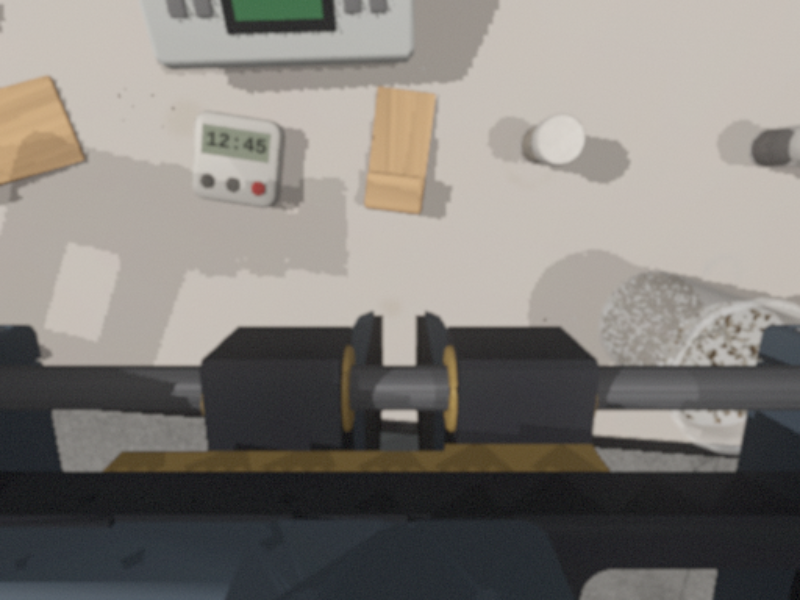

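The wrist picture (800 wide) shows the small shim: nose corners at (378,88) and (435,93), heel end at (366,208) and (420,212). The balance's front edge runs from (160,65) to (412,58), the timer is at (240,160) and the jar at (557,140). The shim is turned a few degrees clockwise against the balance. I now measure the outlines with depth.

Run:
```python
from h import *
p=cv2.imread('pics/w1.png');D=np.load('w1.npy')
m=env.camera_model('wrist')
s=0.64
V,U=np.mgrid[0:384,0:512]
e,_=ray('wrist',(0,0)); c=ray('wrist',(m['cx'],m['cy']))[1]
dx=ray('wrist',(m['cx']+1,m['cy']))[1]-c; dy=ray('wrist',(m['cx'],m['cy']+1))[1]-c
P=e+D[...,None]*(c+(U-m['cx'])[...,None]*dx+(V-m['cy'])[...,None]*dy)
np.save('P1.npy',P)
print('table z',np.median(P[100:130,300:320,2]))
hsv=cv2.cvtColor(p,cv2.COLOR_BGR2HSV)
o=((hsv[...,0]<20)&(hsv[...,1]>80)).astype(np.uint8)
o[:, :215]=0;o[:,300:]=0;o[145:]=0
n,l,st,_=cv2.connectedComponentsWithStats(o);k=1+st[1:,4].argmax();print(st[k])
q=P[l==k]; 
for lo,hi in((1,9),(18,26)):
    w=q[(q[:,2]>lo)&(q[:,2]<hi)]; r=cv2.minAreaRect(w[:,:2].astype(np.float32)); print(lo,len(w),np.round(w[:,2].mean(),1),r,np.round(cv2.boxPoints(r),1).tolist())
# balance top: z>35, rows<50
w=(P[...,2]>33)&(P[...,2]<75)&(U>90)&(U<275)&(V<60)
x=P[w]; print('bal minx per y bin')
for y in range(-60,140,12):
    b=x[(x[:,1]>y)&(x[:,1]<y+12)]
    if len(b): i=b[:,0].argmin(); print(y,len(b),np.round(np.percentile(b[:,0],2),1),np.round(b[i],1))
for X in range(545,620,8):
    b=x[(x[:,0]>X)&(x[:,0]<X+8)]
    if len(b): print('X',X,np.round([b[:,1].min(),b[:,1].max()],1), np.round(b[b[:,1].argmin(),2],1))
```

```text
table z 0.3457394430013778
[ 234   56   44   80 2734]
1 1729 5.7 ((512.7694091796875, -49.26441192626953), (42.31867218017578, 61.06201934814453), 87.75183868408203) [[481.3999938964844, -69.19999694824219], [542.4000244140625, -71.5999984741211], [544.0999755859375, -29.299999237060547], [483.1000061035156, -26.899999618530273]]
18 812 22.2 ((468.9584655761719, -47.45449447631836), (41.813106536865234, 25.98122787475586), 87.84890747070312) [[455.20001220703125, -67.9000015258789], [481.20001220703125, -68.80000305175781], [482.70001220703125, -27.100000381469727], [456.79998779296875, -26.100000381469727]]
bal minx per y bin
-60 179 558.3 [557.5 -48.9  34.5]
-48 465 557.1 [556.1 -37.4  36.9]
-36 471 555.5 [554.7 -24.9  38.5]
-24 484 554.0 [553.1 -12.3  36.5]
-12 482 552.5 [ 5.518e+02 -4.000e-01  3.360e+01]
0 495 551.2 [550.3  11.9  35.9]
12 502 549.8 [548.8  22.9  38.7]
24 505 548.1 [547.7  31.8  40.7]
36 515 546.7 [545.8  47.9  38.8]
48 524 545.3 [544.6  58.9  40.3]
60 507 543.8 [543.1  71.2  38. ]
72 544 542.4 [541.5  83.8  40.5]
84 542 541.1 [540.3  93.3  42.8]
96 544 539.6 [539.1 107.7  38.3]
108 322 538.9 [538.6 110.3  39.4]
X 545 [-10.2 115.9] 37.0
X 553 [-51.9 116.6] 33.2
X 561 [-53.6 117.3] 37.5
X 569 [-52.9 115.2] 42.1
X 577 [-52.1  54. ] 46.1
X 585 [-51.2 -18.8] 48.8
```

Run:
```python
from h import *
print('jar', np.round([at_z('wrist',(u*.64,v*.64),55) for u,v in [(557,118),(557,165),(530,140),(585,140)]],0).tolist())
print('beaker rim', np.round([at_z('wrist',(u*.64,v*.64),123) for u,v in [(670,370),(740,300),(740,450)]],0).tolist())
for u in [(150,215),(135,268),(117,245),(156,245)]: print('side',u,np.round(at_z('side',u),0))
```

```text
jar [[526.0, -150.0, 55.0], [496.0, -155.0, 55.0], [511.0, -135.0, 55.0], [514.0, -171.0, 55.0]]
beaker rim [[383.0, -218.0, 123.0], [428.0, -249.0, 123.0], [334.0, -272.0, 123.0]]
side (150, 215) [289. -67.   0.]
side (135, 268) [ 389. -293.    0.]
side (117, 245) [ 291. -226.    0.]
side (156, 245) [ 386. -193.    0.]
```

Emit:
arm_command:
  motion:
    - {"offset": [0.043, 0.028, 0], "spin": -0.038}
    - {"offset": [0.043, 0.028, 0], "spin": 0}
    - {"offset": [0, 0, 0.06], "spin": 0}
    - {"offset": [0, 0, 0.04], "spin": 0}
    - {"offset": [0, 0, 0], "spin": 0}

```text
time_s: 3.78
ee_pos: [503.8, -100.9, 125.3]
ee_rot: [-179.9, 0.4, 6.9]
force: [-0.5, 0.3, 0.3]
gripper_width: 11.8
gripper_force: 0.0
```

Emit:
arm_command:
  motion:
    - {"offset": [0, 0, 0.05], "spin": 0}
    - {"offset": [0, 0, 0.04], "spin": 0}
    - {"offset": [0, 0, 0.021], "spin": 0}
    - {"offset": [0, 0, 0], "spin": 0}
    - {"offset": [0, 0, 0], "spin": 0}

```text
time_s: 4.4
ee_pos: [507.8, -101.6, 18.9]
ee_rot: [179.9, -0.2, 6.9]
force: [-0.7, 0.4, 0.0]
gripper_width: 12.2
gripper_force: 0.0
```

Emit:
arm_command:
  motion:
    - {"offset": [0, -0.004, 0.001], "spin": 0}
    - {"offset": [0, -0.004, 0], "spin": 0}
    - {"offset": [0, -0.004, 0], "spin": 0}
    - {"offset": [0, -0.004, 0], "spin": 0}
    - {"offset": [0, 0, 0], "spin": 0}

```text
time_s: 5.03
ee_pos: [504.0, -85.0, 15.9]
ee_rot: [180.0, 0.0, 6.9]
force: [0.2, -0.3, -0.3]
gripper_width: 11.8
gripper_force: 0.0
```

```bash
python3 look.py 2
```

```text
5.025 [504.  -85.   15.9] [1.80e+02 1.00e-02 6.89e+00] [ 0.2 -0.3 -0.3]
[[-0.0, -0.97, -0.23, 64.88], [1.0, -0.0, -0.0, 1.17], [0.0, -0.23, 0.97, -157.09], [0.0, 0.0, 0.0, 1.0]] 304.95595738455165
```

View pics/w2b.png

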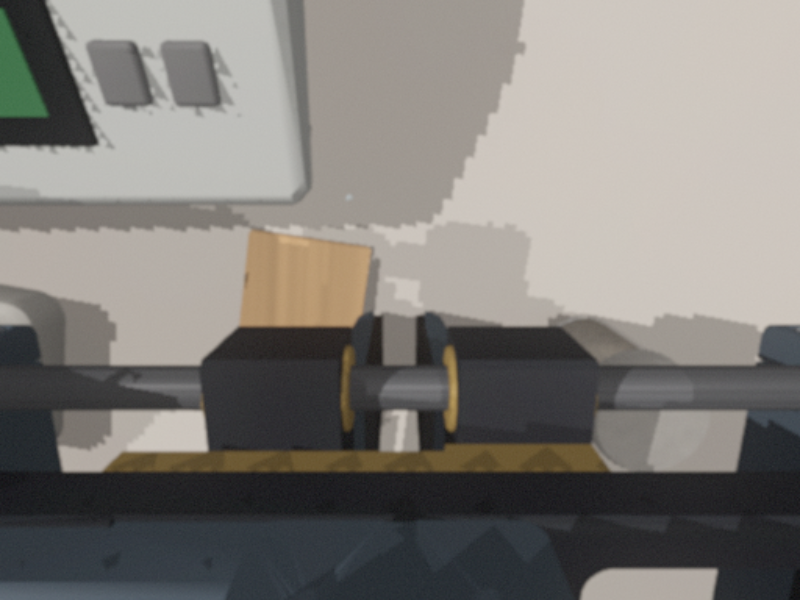

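The wrist picture shows the shim's nose corners at (248,230) and (372,247), still turned about 8° clockwise. The fingertip at (355,320) only just reaches the shim's right side. The balance's front edge at row 203 lies parallel to the tool, which confirms a yaw of 6.9°. I push further left.

Emit:
arm_command:
  motion:
    - {"offset": [0, -0.003, 0], "spin": 0}
    - {"offset": [0, -0.003, 0], "spin": 0}
    - {"offset": [0, 0, 0], "spin": 0}

```text
time_s: 5.7
ee_pos: [503.3, -79.1, 15.9]
ee_rot: [180.0, 0.0, 6.9]
force: [-1.3, -0.6, -0.7]
gripper_width: 12.0
gripper_force: 0.0
```

```bash
cat > nose.py <<'E'
import sys
from h import *
n=sys.argv[1]; rowmax=int(sys.argv[2])
p,D=env.grab_frame('wrist'); cv2.imwrite(f'pics/w{n}.png',p); cv2.imwrite(f'pics/w{n}b.png',cv2.resize(p,(800,600)))
hsv=cv2.cvtColor(p,cv2.COLOR_BGR2HSV); o=((hsv[...,0]<22)&(hsv[...,1]>70)&(hsv[...,2]>100)).astype(np.uint8); o[rowmax:]=0
n,l,st,_=cv2.connectedComponentsWithStats(o);k=1+st[1:,4].argmax();print(st[k])
pts=[]
for v in range(st[k][1],st[k][1]+st[k][3],8):
    c=np.where(l[v]==k)[0]
    if len(c)>8: print(v,c.min(),c.max(),np.round(at_d('wrist',(c.min()+1,v),D),1),np.round(at_d('wrist',(c.max()-1,v),D),1))
E
python3 nose.py 3 205
```

```text
[ 155  152   79   53 3893]
152 158 168 [540.6 -21.4   1.7] [541.2 -26.    2.2]
160 157 233 [536.1 -21.3   2.6] [540.9 -62.6   1.4]
168 156 233 [531.5 -21.    2.9] [536.8 -63.2   3.9]
176 156 233 [527.3 -21.7   4.4] [532.2 -63.6   3.5]
184 156 232 [522.9 -22.2   5.3] [527.6 -63.6   4.2]
192 155 232 [518.  -21.6   4.7] [523.3 -64.1   5.4]
200 155 231 [513.8 -22.3   6.3] [518.6 -64.    5.7]
```

Emit:
arm_command:
  motion:
    - {"offset": [0, -0.0035, 0], "spin": 0}
    - {"offset": [0, 0, 0], "spin": 0}
    - {"offset": [0, 0, 0], "spin": 0}

```text
time_s: 6.12
ee_pos: [502.9, -75.8, 15.9]
ee_rot: [180.0, 0.0, 6.9]
force: [0.0, 0.5, -0.2]
gripper_width: 11.9
gripper_force: 0.0
```

```bash
python3 nose.py 4 205
```

```text
[ 154  154   79   51 3826]
154 156 174 [539.  -17.2   2.2] [539.9 -25.8   1.2]
162 155 231 [534.5 -17.    2.9] [539.5 -58.4   2.9]
170 155 232 [530.  -17.2   2.9] [535.  -59.4   3.1]
178 155 231 [525.3 -17.4   2.7] [530.4 -59.3   3.3]
186 154 231 [521.  -17.6   4.7] [525.9 -59.8   3.6]
194 154 231 [516.1 -17.6   4. ] [521.5 -60.3   5. ]
202 155 230 [511.9 -18.8   5.4] [516.9 -60.3   5.4]
```

Emit:
arm_command:
  motion:
    - {"offset": [0, 0.01, 0], "spin": 0}
    - {"offset": [0, 0, -0.05], "spin": 0.03}
    - {"offset": [-0.039, -0.0225, 0], "spin": 0}
    - {"offset": [-0.039, -0.0225, 0], "spin": 0}
    - {"offset": [0, 0, 0], "spin": 0}

```text
time_s: 6.8
ee_pos: [418.8, -47.5, 65.7]
ee_rot: [-180.0, 0.2, 5.2]
force: [1.5, -0.7, 0.2]
gripper_width: 12.1
gripper_force: 0.0
```

Emit:
arm_command:
  motion:
    - {"offset": [0, 0, 0.025], "spin": 0}
    - {"offset": [0, 0, 0.023], "spin": 0}
    - {"offset": [0, 0, 0], "spin": 0}
    - {"offset": [0, 0, 0], "spin": 0}

```text
time_s: 7.3
ee_pos: [423.6, -48.5, 18.4]
ee_rot: [180.0, -0.1, 5.1]
force: [-0.2, 0.2, 0.5]
gripper_width: 11.8
gripper_force: 0.0
```

```bash
python3 nose.py 5 205
python3 - <<'E'
from h import *
for v in ['side','scene']:
  env.grab_frame(v)
  for t in ['short_foot','foot_front_right']:
    for r in env.pinpoint(v,t)[:2]: print(v,t,r['score'],np.round(at_z(v,r['location'])))
E
```

```text
[  206     8    89   179 14748]
8 211 239 [538.6 -17.2   3.4] [540.1 -30.3   2.2]
16 209 294 [535.  -16.3   2.8] [538.5 -58.7   3.9]
24 209 293 [531.  -16.6   3.7] [534.8 -58.7   3.4]
32 210 293 [527.1 -17.5   4.5] [531.1 -59.1   3.3]
40 209 293 [523.6 -16.9   3. ] [527.  -59.4   4.8]
48 210 292 [519.5 -17.9   4.6] [522.9 -59.2   6.1]
56 210 292 [515.4 -18.3   5.7] [519.2 -59.8   5.3]
64 210 292 [511.6 -18.4   5.2] [515.3 -60.2   5.3]
72 209 291 [507.4 -18.3   6.5] [511.3 -60.1   5.5]
80 209 291 [503.4 -18.6   6.7] [507.2 -60.5   6.8]
88 209 291 [499.4 -18.8   7. ] [503.  -60.7   8.8]
96 209 291 [495.4 -19.    6.8] [499.  -61.2   8.7]
104 209 290 [491.2 -19.6   9.1] [495.  -61.2   8.1]
112 209 290 [487.1 -19.7   8.7] [490.8 -61.6   8.7]
120 209 290 [482.9 -19.9   8.4] [486.7 -62.1   8.8]
128 209 289 [478.8 -20.3   9.2] [482.5 -61.9   9.9]
136 207 290 [475.5 -21.3  22.1] [479.  -61.6  21.2]
144 206 291 [471.4 -20.9  21.6] [475.1 -62.6  21.4]
152 207 291 [467.4 -21.6  21.2] [471.3 -62.8  22.9]
160 207 290 [463.5 -22.   22.6] [467.  -63.   21.4]
168 207 290 [459.3 -22.1  21.7] [462.9 -63.5  21.5]
176 207 289 [455.3 -22.4  22.5] [458.8 -63.4  22. ]
184 212 287 [450.9 -25.   20.9] [454.4 -62.9  21.3]
side short_foot 0.55 [580. -33.   0.]
side foot_front_right 0.47 [586. -47.   0.]
```

View pics/w5b.png

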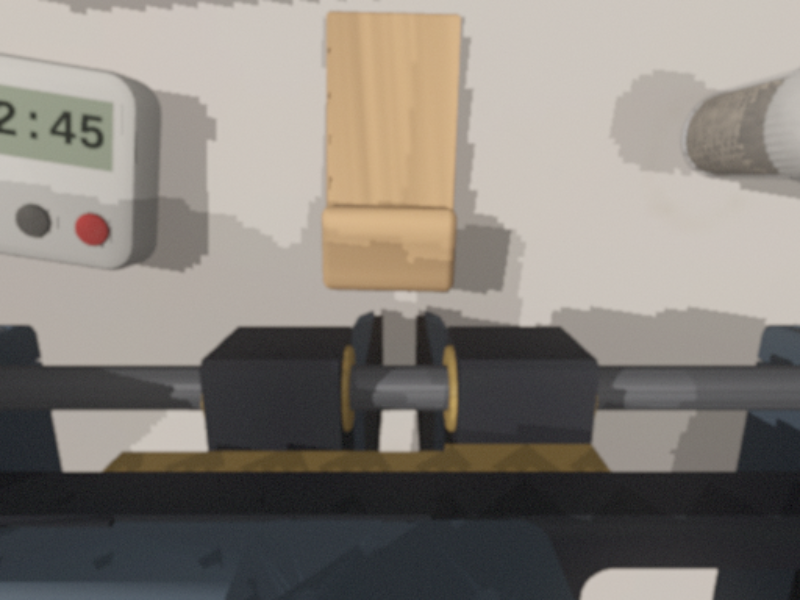

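The wrist picture shows the shim with its nose at row 12, heel at rows 207 to 290 and columns 323 to 455, pointing straight ahead. The fingertips at (399,320) are about 4 mm right of its middle. I shift left and start to push.

Emit:
arm_command:
  motion:
    - {"offset": [0, -0.004, 0], "spin": 0}
    - {"offset": [0.008, 0, 0], "spin": 0}
    - {"offset": [0.008, 0, 0], "spin": 0}
    - {"offset": [0.008, 0, 0], "spin": 0}
    - {"offset": [0, 0, 0], "spin": 0}

```text
time_s: 8.28
ee_pos: [447.1, -41.9, 17.9]
ee_rot: [180.0, -0.1, 5.2]
force: [-0.0, 0.4, -0.1]
gripper_width: 12.3
gripper_force: 0.0
```

Emit:
arm_command:
  motion:
    - {"offset": [0.005, 0, 0], "spin": 0}
    - {"offset": [0.005, 0, 0], "spin": 0}
    - {"offset": [0.005, 0, 0], "spin": 0}
    - {"offset": [0, 0, 0], "spin": 0}

```text
time_s: 8.78
ee_pos: [461.6, -40.5, 18.0]
ee_rot: [180.0, -0.0, 5.1]
force: [0.2, 0.6, 0.2]
gripper_width: 11.7
gripper_force: 0.0
```

```bash
python3 nose.py 6 205
```

```text
[  216    37    84   168 13037]
45 283 299 [557.2 -46.2  25.8] [562.4 -54.9   3.9]
53 216 298 [554.8 -13.3   4.1] [558.5 -54.8   4.1]
61 217 298 [551.  -14.    3.8] [554.6 -55.3   4.3]
69 216 298 [546.8 -13.9   5. ] [550.7 -55.8   4.4]
77 216 298 [542.9 -14.1   5.1] [546.7 -56.3   4.4]
85 217 298 [538.9 -14.9   5.4] [542.6 -56.6   5.3]
93 217 298 [534.8 -15.2   5.8] [538.5 -57.    6.3]
101 217 298 [530.7 -15.5   6.1] [534.4 -57.5   6.5]
109 217 298 [526.6 -15.7   5.6] [530.4 -58.1   5.7]
117 217 297 [522.4 -16.1   6.7] [526.1 -57.7   8.7]
125 218 297 [518.3 -17.1   8.2] [522.  -58.2   8.5]
133 218 297 [514.1 -17.4   8.7] [517.8 -58.6   9. ]
141 218 297 [509.9 -17.7   9.5] [513.6 -59.2   8.7]
149 218 297 [505.6 -18.    9.5] [509.4 -59.5   9.9]
157 216 299 [502.9 -18.5  21.1] [506.6 -59.4  21.2]
165 216 299 [499.1 -18.9  22.5] [502.6 -59.8  21.9]
173 216 299 [494.6 -19.   20.8] [498.4 -60.4  21.4]
181 216 298 [490.5 -19.3  21.3] [494.2 -60.4  21.3]
189 217 298 [486.4 -20.1  21.9] [490.1 -60.8  21.9]
197 217 298 [482.2 -20.4  21.8] [485.5 -61.5  20.7]
```

Emit:
arm_command:
  motion:
    - {"offset": [0.004, 0, 0], "spin": 0}
    - {"offset": [0.004, 0, 0], "spin": 0}
    - {"offset": [0.004, 0, 0], "spin": 0}
    - {"offset": [0, 0, 0], "spin": 0}

```text
time_s: 9.32
ee_pos: [470.8, -39.3, 17.4]
ee_rot: [-180.0, 0.3, 5.2]
force: [-5.4, 0.4, -0.7]
gripper_width: 11.5
gripper_force: 2.3
```

Emit:
arm_command:
  motion:
    - {"offset": [0.003, 0, 0], "spin": 0}
    - {"offset": [0.003, 0, 0], "spin": 0}
    - {"offset": [0.003, 0, 0], "spin": 0}

```text
time_s: 9.7
ee_pos: [481.8, -38.6, 17.8]
ee_rot: [-180.0, 0.0, 5.1]
force: [-3.8, -0.9, -0.1]
gripper_width: 12.3
gripper_force: 1.9
```

Emit:
arm_command:
  motion:
    - {"offset": [0.003, 0, 0], "spin": 0}
    - {"offset": [0.003, 0, 0], "spin": 0}
    - {"offset": [0.003, 0, 0], "spin": 0}

```text
time_s: 10.07
ee_pos: [491.1, -37.8, 17.9]
ee_rot: [180.0, -0.0, 5.1]
force: [-3.5, -0.3, -1.0]
gripper_width: 12.4
gripper_force: 1.8
```

```bash
python3 nose.py 7 205|tail -8
python3 - <<'E'
from h import *
p,D=env.grab_frame('side'); cv2.imwrite('pics/s7.png',cv2.resize(p[170:260,190:320],(780,540),interpolation=cv2.INTER_CUBIC)); print(env.state()['force'])
E
```

```text
144 218 298 [538.9 -15.1   9.2] [542.7 -57.1   9.8]
152 219 298 [534.6 -15.9   8.9] [538.4 -57.7   9.4]
160 216 300 [532.1 -16.   21.7] [535.9 -57.3  22.1]
168 216 300 [528.1 -16.2  22.1] [531.9 -57.6  22.9]
176 217 299 [524.1 -17.1  22.9] [527.7 -57.7  22.7]
184 217 299 [519.7 -17.2  22. ] [523.6 -58.2  22.8]
192 217 299 [515.6 -17.5  22.4] [519.  -59.   21.2]
200 217 298 [511.6 -17.9  23.4] [515.1 -58.7  22.7]
[-1.75709036  0.57582319 -2.02504929]
```

View pics/s7.png

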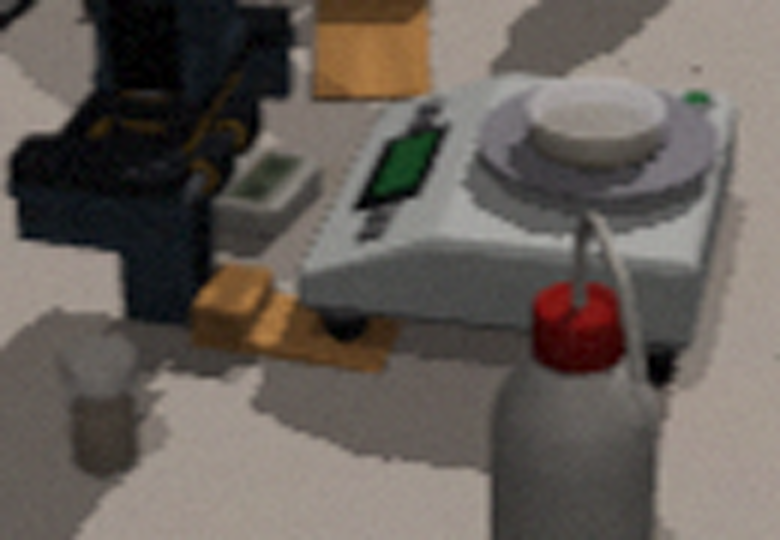

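The side crop shows the short foot at (348,322) on the shim's ramp, with the nose past it at (385,350) and the dish on the pan. I continue in smaller steps and watch the force.

Emit:
arm_command:
  motion:
    - {"offset": [0.003, 0, 0], "spin": 0}
    - {"offset": [0.003, 0, 0], "spin": 0}
    - {"offset": [0.002, 0, 0], "spin": 0}

```text
time_s: 10.55
ee_pos: [498.8, -37.1, 18.1]
ee_rot: [180.0, 0.0, 5.1]
force: [-5.3, -0.5, 3.3]
gripper_width: 11.8
gripper_force: 2.6
```

Emit:
arm_command:
  motion:
    - {"offset": [0.0015, 0, 0], "spin": 0}
    - {"offset": [0.0015, 0, 0], "spin": 0}

```text
time_s: 10.8
ee_pos: [501.1, -36.9, 18.0]
ee_rot: [-180.0, 0.1, 5.1]
force: [-6.5, -0.7, 3.7]
gripper_width: 12.0
gripper_force: 3.3
```

Emit:
arm_command:
  motion:
    - {"offset": [0.001, 0, 0], "spin": 0}
    - {"offset": [0.001, 0, 0], "spin": 0}

```text
time_s: 11.05
ee_pos: [502.2, -36.7, 17.9]
ee_rot: [-180.0, 0.2, 5.2]
force: [-7.7, -1.5, 5.5]
gripper_width: 11.8
gripper_force: 4.0
```

```bash
cat > tilt.py <<'E'
from h import *
import sys
def cloud(c,D):
    m=env.camera_model(c); V,U=np.mgrid[0:384,0:512]
    d=np.stack([(U-m['cx'])/m['fx'],(V-m['cy'])/m['fy'],np.ones_like(U)],-1)*D[...,None]
    return d@R.from_euler('xyz',m['rotation'],degrees=True).as_matrix().T+np.array(m['eye'])
def fit(P):
    a=6.9*np.pi/180; bx=np.array([np.cos(a),np.sin(a)]); by=np.array([-bx[1],bx[0]])
    f=np.array([577,-35.]); O=f+70*bx+70*by
    q=P.reshape(-1,3); l=np.stack([(q[:,:2]-O)@bx,(q[:,:2]-O)@by,q[:,2]],1)
    r=np.hypot(l[:,0]-34,l[:,1]); w=l[(r<54)&(r>40)&(abs(l[:,2]-86)<9)]
    for _ in range(5):
        A=np.c_[w[:,:2]-[34,0],np.ones(len(w))]; s=np.linalg.lstsq(A,w[:,2],rcond=None)[0]; e=w[:,2]-A@s; k=abs(e)<2*e.std()+.3; w=w[k]
    return len(w),np.round(s,4),round(float(e.std()),2)
for c in ['scene','side']:
    print(c,'start',fit(cloud(c,np.load(c+'0.npy'))))
    Ds=[env.grab_frame(c)[1] for _ in range(2)]
    print(c,'now  ',fit(cloud(c,np.mean(Ds,0))))
s=env.state();print(s['ee_pos'],s['force'])
E
python3 tilt.py; python3 nose.py 8 205|tail -6
```

```text
scene start (140, array([4.53000e-02, 4.59000e-02, 8.58815e+01]), 1.29)
scene now   (158, array([5.70000e-03, 4.10000e-03, 8.45338e+01]), 1.0)
side start (199, array([4.05000e-02, 4.33000e-02, 8.65345e+01]), 0.95)
side now   (201, array([1.30000e-03, 7.50000e-03, 8.50421e+01]), 0.75)
[502.40852084 -36.68354381  17.90626333] [-7.72542949 -0.06927839  3.56361803]
163 216 300 [541.1 -14.9  21.3] [544.8 -56.4  21.2]
171 217 299 [537.1 -15.7  21.7] [541.1 -56.   23.5]
179 217 299 [532.8 -15.8  20.9] [536.8 -56.7  22.6]
187 217 299 [528.6 -16.1  21.3] [532.5 -57.3  21.9]
195 217 298 [524.5 -16.5  22. ] [528.2 -57.3  22.1]
203 219 297 [520.  -17.7  20.9] [524.1 -57.2  22.7]
```

Emit:
arm_command:
  motion:
    - {"offset": [0.001, 0, 0], "spin": 0}
    - {"offset": [0.001, 0, 0], "spin": 0}
    - {"offset": [0, 0, 0], "spin": 0}

```text
time_s: 11.68
ee_pos: [503.4, -36.5, 17.8]
ee_rot: [-180.0, 0.3, 5.2]
force: [-8.3, -2.2, 5.7]
gripper_width: 11.9
gripper_force: 4.5
```

Emit:
arm_command:
  motion:
    - {"offset": [0.001, 0, 0], "spin": 0}
    - {"offset": [0, 0, 0], "spin": 0}

```text
time_s: 11.92
ee_pos: [504.0, -36.4, 17.7]
ee_rot: [-180.0, 0.3, 5.2]
force: [-9.2, -0.7, 5.5]
gripper_width: 11.7
gripper_force: 4.9
```

```bash
python3 tilt.py|grep -v start
```

```text
scene now   (146, array([3.40000e-03, 6.00000e-04, 8.45081e+01]), 0.88)
side now   (200, array([3.40000e-03, 4.00000e-03, 8.51883e+01]), 0.82)
[503.96149895 -36.39370096  17.7337751 ] [-9.96764756 -1.28122706  5.96560865]
```

Emit:
arm_command:
  motion:
    - {"offset": [0.001, 0, 0], "spin": 0}
    - {"offset": [0.001, 0, 0], "spin": 0}
    - {"offset": [0, 0, 0], "spin": 0}

```text
time_s: 12.5
ee_pos: [505.0, -36.2, 17.6]
ee_rot: [-180.0, 0.5, 5.2]
force: [-11.1, -1.4, 6.0]
gripper_width: 11.8
gripper_force: 5.7
```

```bash
python3 tilt.py|grep -v start
python3 - <<'E'
from h import *
from tilt import cloud
E
python3 - <<'E'
from h import *
p,D=env.grab_frame('wrist'); cv2.imwrite('pics/w9b.png',cv2.resize(p,(800,600)))
# housing front edge x per y strip
for u in range(30,300,30):
    for v in range(100,0,-1):
        P=at_d('wrist',(u,v),D)
        if 33<P[2]<60: print(np.round(P,1), 'ref', round(557.4-0.121*(P[1]+48),1)); break
E
```

```text
scene now   (152, array([-3.00000e-04,  6.80000e-03,  8.43688e+01]), 0.92)
side now   (198, array([2.70000e-03, 4.50000e-03, 8.51799e+01]), 0.81)
[505.05909909 -36.1958145   17.57695308] [-11.44889093  -1.81767133   6.79979397]
scene start (140, array([4.53000e-02, 4.59000e-02, 8.58815e+01]), 1.29)
scene now   (160, array([ 2.50000e-03, -3.50000e-03,  8.43811e+01]), 1.08)
side start (199, array([4.05000e-02, 4.33000e-02, 8.65345e+01]), 0.95)
side now   (197, array([4.30000e-03, 7.00000e-04, 8.51328e+01]), 0.83)
[505.07710606 -36.19483847  17.60203116] [-11.38550478  -1.24606665   6.83107814]
[567.5  52.2  56.5] ref 545.3
[568.5  41.1  56.6] ref 546.6
[569.5  30.3  56. ] ref 547.9
[570.5  18.9  56.5] ref 549.3
[571.5   8.2  55.4] ref 550.6
[572.6  -2.4  52.8] ref 551.9
[573.6 -14.   53.8] ref 553.3
[574.6 -25.3  53. ] ref 554.7
[575.6 -36.7  53.1] ref 556.0
```

```bash
cat > edge.py <<'E'
from h import *
Ds=np.mean([env.grab_frame('wrist')[1] for _ in range(2)],0)
for u in list(range(30,200,40))+[330,350]:
    for v in range(190,0,-1):
        P=at_d('wrist',(u,v),Ds)
        if 30<P[2]<70 and P[0]>530: print(np.round(P,1), 'ref', round(557.4-0.121*(P[1]+48),1)); break
E
python3 edge.py
```

```text
[545.8  63.2  43.7] ref 543.9
[548.2  46.2  43.6] ref 546.0
[550.2  29.2  43.3] ref 548.1
[552.1  12.1  43.3] ref 550.1
[554.   -4.9  43. ] ref 552.2
```

View pics/w9b.png

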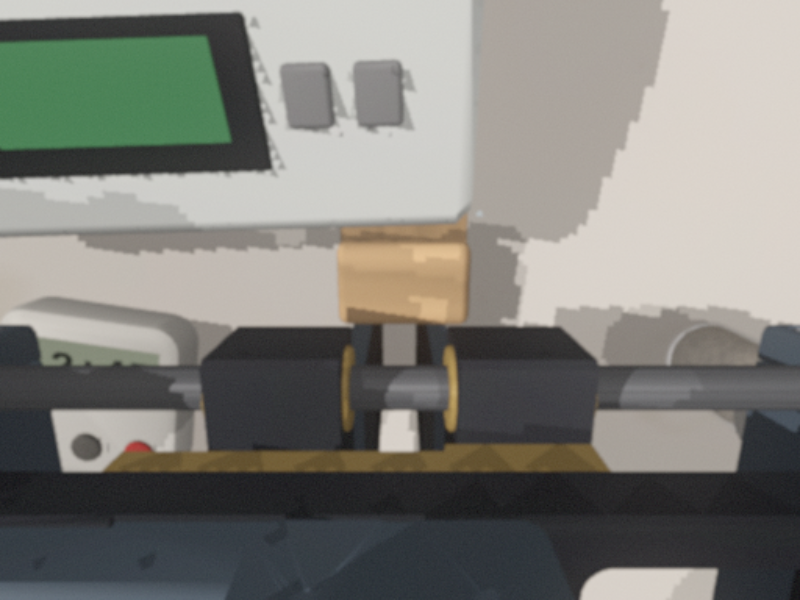

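The wrist picture shows the heel at (403,282), just in front of the housing edge at row 225, with the balance not displaced (1.9 mm of edge shift is explained by the lean being removed). The tilt still measures about 0.003, so I push a little further.

Emit:
arm_command:
  motion:
    - {"offset": [0.001, 0, 0], "spin": 0}
    - {"offset": [0.001, 0, 0], "spin": 0}
    - {"offset": [0, 0, 0], "spin": 0}
    - {"offset": [0, 0, 0], "spin": 0}

```text
time_s: 13.55
ee_pos: [506.0, -36.0, 17.4]
ee_rot: [-179.9, 0.6, 5.2]
force: [-11.9, -1.4, 7.2]
gripper_width: 12.1
gripper_force: 6.6
```

```bash
sed -i 's/range(2)/range(6)/' tilt.py; python3 tilt.py|grep -v start; python3 edge.py
```

```text
scene now   (151, array([-3.90000e-03,  1.60000e-03,  8.44087e+01]), 0.61)
side now   (189, array([4.00000e-03, 1.40000e-03, 8.51878e+01]), 0.41)
[506.03533461 -36.01720201  17.45264324] [-13.33023042  -1.68004396   7.10024964]
[546.   63.4  43.6] ref 543.9
[547.8  46.9  42.5] ref 545.9
[549.9  29.3  43.4] ref 548.0
[552.3  12.3  43.1] ref 550.1
[554.3  -4.8  43.1] ref 552.2
```

Run:
```python
from h import *
fr=[env.grab_frame('wrist') for _ in range(4)]
D=np.mean([f[1] for f in fr],0); p=np.mean([f[0] for f in fr],0).astype(np.uint8)
for u in (240,258,275):
    for v in range(135,212,3):
        P=at_d('wrist',(u,v),D); 
        if v<165 or v>198: print(u,v,np.round(P,1),p[v,u])
S=env.grab_frame('side'); cv2.imwrite('pics/s10.png',cv2.resize(S[0][195:250,205:285],(800,550),interpolation=cv2.INTER_CUBIC))
```

```text
240 135 [562.1 -26.   48.2] [202 206 207]
240 138 [560.8 -26.   47.7] [202 207 207]
240 141 [559.6 -26.1  47.7] [197 201 201]
240 144 [558.1 -26.1  45.4] [159 163 163]
240 147 [556.6 -26.1  43.3] [111 130 148]
240 150 [550.9 -24.9   9.4] [ 96 125 151]
240 153 [549.7 -25.1  12. ] [ 81 104 126]
240 156 [549.4 -25.6  20.7] [110 144 174]
240 159 [548.1 -25.7  22. ] [128 167 199]
240 162 [546.5 -25.9  21.9] [134 173 205]
240 201 [526.2 -27.5  22.1] [ 77 105 130]
240 204 [524.6 -27.6  22.2] [ 74 100 125]
240 207 [522.6 -27.7  21.2] [50 67 82]
240 210 [520.3 -27.8  19.3] [36 40 47]
258 135 [562.7 -33.3  47.5] [202 207 207]
258 138 [561.5 -33.4  47.5] [202 207 207]
258 141 [560.2 -33.5  46.9] [191 196 197]
258 144 [558.7 -33.7  44.3] [151 154 155]
258 147 [553.4 -34.4   9.3] [107 132 156]
258 150 [551.8 -34.6   9.4] [104 137 166]
258 153 [550.6 -34.7  12.4] [ 87 115 139]
258 156 [550.1 -34.6  20.2] [111 146 175]
258 159 [548.9 -34.7  21.9] [129 168 199]
258 162 [547.4 -34.9  22.4] [131 172 204]
258 201 [527.2 -36.7  22.7] [120 160 192]
258 204 [525.2 -36.9  21.5] [ 81 111 139]
258 207 [523.6 -37.1  21.5] [100 111 124]
258 210 [ 5.148e+02 -3.810e+01  1.000e-01] [122 129 136]
275 135 [565.6 -38.   79.2] [202 206 206]
275 138 [562.  -40.4  46.8] [202 207 207]
275 141 [560.8 -40.5  46.4] [186 190 191]
275 144 [559.3 -40.8  44.2] [141 146 146]
275 147 [554.2 -43.6   8.9] [103 133 159]
275 150 [552.6 -43.7   9.2] [ 93 124 149]
275 153 [551.3 -43.7  11.9] [ 80 103 126]
275 156 [550.9 -43.2  20.2] [118 155 187]
275 159 [549.6 -43.2  22.1] [143 186 219]
275 162 [548.3 -43.3  22.9] [149 192 225]
275 201 [527.9 -45.5  22.5] [138 180 214]
275 204 [526.2 -45.7  22.2] [129 172 205]
275 207 [524.3 -46.   21.2] [ 75  94 114]
275 210 [523.6 -45.9  24.1] [62 60 60]
```

View pics/s10.png

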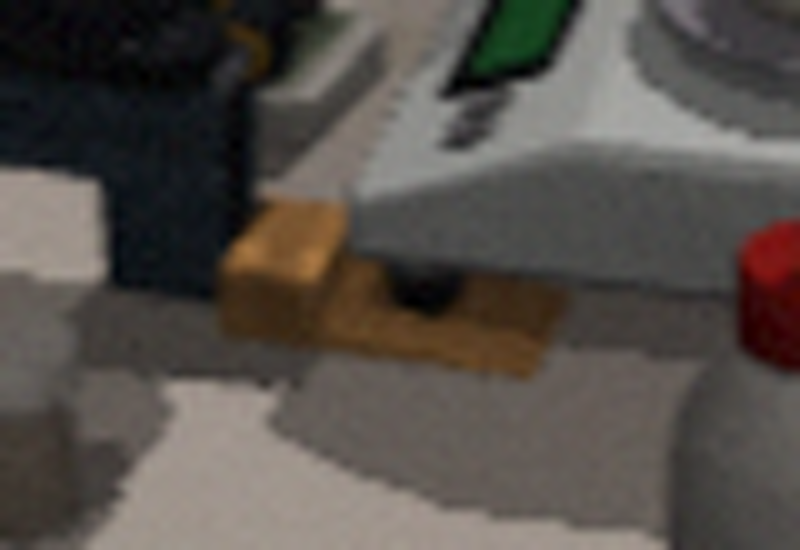

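The side crop shows the foot at (425,285) roughly 36 mm behind the nose (535,370). By depth the foot's centre sits at about shim x +10, within the tolerance, and the force of 13 N says the rear left foot is loaded. One small last push, then I withdraw.

Emit:
arm_command:
  motion:
    - {"offset": [0.001, 0, 0], "spin": 0}
    - {"offset": [0.0005, 0, 0], "spin": 0}
    - {"offset": [0, 0, 0], "spin": 0}

```text
time_s: 14.88
ee_pos: [506.7, -35.9, 17.4]
ee_rot: [-179.9, 0.7, 5.2]
force: [-14.4, -1.7, 8.5]
gripper_width: 12.1
gripper_force: 7.3
```

Emit:
arm_command:
  motion:
    - {"offset": [-0.006, 0, 0], "spin": 0}
    - {"offset": [-0.02, 0, 0], "spin": 0}
    - {"offset": [-0.03, 0, 0], "spin": 0}
    - {"offset": [-0.03, 0, -0.01], "spin": 0}
    - {"offset": [0, 0, -0.06], "spin": 0}

```text
time_s: 15.5
ee_pos: [423.5, -43.3, 86.3]
ee_rot: [-179.9, 0.3, 5.1]
force: [1.8, -0.4, 0.4]
gripper_width: 12.1
gripper_force: 0.0
```

Emit:
arm_command:
  motion:
    - {"offset": [0, 0, -0.06], "spin": 0}
    - {"offset": [0, 0, -0.06], "spin": 0}
    - {"offset": [0, 0, 0], "spin": 0}
    - {"offset": [0, 0, 0], "spin": 0}

```text
time_s: 16.0
ee_pos: [427.5, -43.6, 208.1]
ee_rot: [180.0, -0.2, 5.2]
force: [-0.7, 0.5, 0.0]
gripper_width: 11.4
gripper_force: 0.0
```

```bash
python3 tilt.py|grep -v start;  python3 - <<'E'
from h import *
p,_=env.grab_frame('wrist'); S,_=env.grab_frame('side')
cv2.imwrite('pics/fin.png',np.hstack([cv2.resize(p,(400,300)),cv2.resize(S[165:255,190:310],(400,300))]))
D=np.mean([env.grab_frame('wrist')[1] for _ in range(4)],0)
for v in range(60,150,2): 
    P=at_d('wrist',(250,v),D); print(v,np.round(P,1))
E
```

```text
scene now   (160, array([-7.00000e-04,  2.90000e-03,  8.44633e+01]), 0.66)
side now   (192, array([1.00000e-04, 3.00000e-03, 8.52292e+01]), 0.43)
[426.59969848 -43.59266077 207.80321229] [-0.20025802  0.33632073  0.02646478]
60 [545.4 -28.6  22.5]
62 [543.4 -28.8  22.2]
64 [541.5 -28.9  22.2]
66 [539.4 -29.1  22.7]
68 [537.5 -29.3  22.1]
70 [535.6 -29.4  22. ]
72 [533.5 -29.6  22.5]
74 [531.6 -29.8  22.1]
76 [529.6 -29.9  21.8]
78 [527.5 -30.1  22.9]
80 [525.5 -30.3  22.9]
82 [523.6 -30.5  21.6]
84 [522.7 -30.3   8.8]
86 [521.2 -30.3   0.7]
88 [519.1 -30.5   1. ]
90 [ 5.169e+02 -3.070e+01  3.000e-01]
92 [ 5.147e+02 -3.090e+01  4.000e-01]
94 [ 5.126e+02 -3.100e+01  5.000e-01]
96 [505.6 -33.2  91.3]
98 [ 5.082e+02 -3.140e+01  3.000e-01]
100 [506.  -31.6   0.8]
102 [503.7 -31.8   0.9]
104 [ 5.016e+02 -3.200e+01 -1.000e-01]
106 [ 4.993e+02 -3.220e+01  4.000e-01]
108 [ 4.971e+02 -3.240e+01  3.000e-01]
110 [ 4.949e+02 -3.260e+01 -1.000e-01]
112 [492.6 -32.8   0.7]
114 [ 4.904e+02 -3.290e+01  4.000e-01]
116 [ 4.881e+02 -3.310e+01  4.000e-01]
118 [ 4.858e+02 -3.330e+01  2.000e-01]
120 [483.5 -33.5  -0.7]
122 [481.3 -33.7   0.6]
124 [479.  -33.9   1.4]
126 [476.7 -34.1  -0.9]
128 [474.4 -34.3   0.7]
130 [472.1 -34.5   0.6]
132 [ 4.698e+02 -3.470e+01 -3.000e-01]
134 [467.5 -34.9   0.5]
136 [465.2 -35.1   0.5]
138 [462.8 -35.3   0.5]
140 [460.5 -35.5   0.9]
142 [ 4.581e+02 -3.570e+01  3.000e-01]
144 [455.8 -35.9   0.6]
146 [453.4 -36.1   0.5]
148 [451.1 -36.3   0.9]
```

View pics/fin.png

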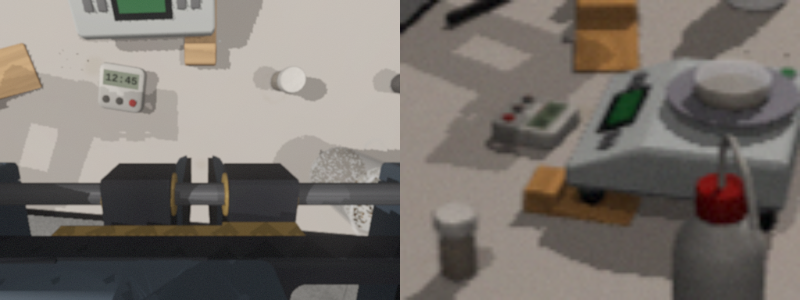

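The final picture shows the shim under the front right foot, the dish on the pan, the jar and timer in place, and the hand clear. The tilt is within the measurement's bias of zero (the start readings exceed the stated 0.06 rad by about 0.002).

```bash
python3 -c "
from workcell import env
print(env.job_done())"
```

```text
the job is handed in; nothing more can be done
None
```

The small shim is under the short front right foot and the job is handed in: the balance measures level to within about 0.002 rad, the dish is on the pan, the jar and timer look undisturbed and the hand is clear. I took the rear left foot to be loaded from the push force rising to 14 N; I did not test directly for rocking.

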